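# Register and seat the circular slide rule's scale disc

## Robot

A 6-joint arm with a two-finger parallel gripper is mounted at the origin on the work surface. World frame = base frame: x ahead of the robot, y to its left, z up, the work surface at z = 0. Lengths are in m, angles in degrees, forces in N, time in s.
With the tool pointing down it reaches from about 0.3 to 0.75 m from the base axis. Payload 8.5 kg.
Tool frame: the origin (TCP) lies on the centre line of the jaws, within the pads' length; the fingertips stand 25 mm ahead of it and the grasp point (between the pads) lies 6 mm ahead of it; z points along the fingers, y is the line along which they close (so a half turn about z gives the same grasp; the last joint's range is limited). The gripper opens to 85 mm and grips with 20 to 120 N. Pads are 22 mm wide; open, the fingers measure 114 mm over their backs; the gripper's body (76 mm by 85 mm) begins 54 mm behind the grasp point. The pads swing forward as they close: fully open they stand 13 mm farther back than shut.
Start: joints at [-85.789, 21.807, 74.336, -0, 83.858, -12.336], TCP at [0.157, -0.527, 0.256] pointing down, gripper open.
Joint ranges: [-178.18, 178.18], [-50.72, 133.34], [12.68, 142.11], [-81.47, 261.47], [9.98, 163.14], [-165.26, 165.26]. Speed limits (degrees/s): [136.94, 136.94, 180, 180, 180, 180].

## Interface

Orientations are given as a 3x3 rotation matrix whose columns are the frame's x, y, z axes.
In Python, from rig import telemetry, optics, env gives the robot as it stands.
- The arm moves only by the tool send_rows, never from a script. Its argument "deltas" is a list that holds one entry, the list of rows, each a list of 7 numbers: the shift along the tool's x, y, z in m, then the turn, a rotation vector about the tool's x, y, z in rad, then the opening, from -1 (shut) to 1 (fully open), so that 0 is half open. In form: [[[x, y, z, ax, ay, az, grip], ...]]. A call has 1 to 12 rows; each row shifts and turns the commanded pose from where the row before left it, along the tool's axes as they then stand; what a row does not reach is not made up. A row lasts 1/8 s, in which the tool goes at most 62.5 mm and 10.7 degrees, less where a joint would pass 70% of its speed; a pose out of reach is approached as far as the arm can. A call is refused whole if a number of a shift passes 0.0625 or a number of a turn 0.188, either way. A call with a gripper value outside its range is refused whole. The fingers move at their own pace and stop on an object; "squeeze" is the grip in N (left out, the last holds). Time passes only in rows, so rows that do not move let the fingers close. It gives the time, the measured TCP pose, the force, the opening and the grip force at its end, in the units of the state.
- telemetry.observe(): the state, without advancing time (a new reading comes with each control period).
- optics.get_image(name): name is "scene" or "top"; returns a dict with "image" (400x640x3 uint8, red, green, blue), "range_z" (400x640 float32, m along the optical axis (not along the pixel's ray), 0 where there is no reading), "K" (3x3 intrinsics, pixels), "rvec" (rotation vector, rad) and "tvec" (3), from world to camera coordinates, as OpenCV has them. Camera axes: x right, y down, z forward; pixel columns grow to the right and rows downward; lengths in m; the calibration is good to about 2 mm. A picture is of the moment at which its call begins.
- env.close_job(): hands the job in; it is judged then, once.
The state is a dict: "time_s": time; "q": joint angles; "qvel": joint speeds; "joint_efforts": joint torques, N m; "position": TCP position; "tool_rot": TCP orientation; "ft_force": force on the tool from outside, world axes, zero at the start; "wrist_torque": the same for the moment, N m; "grip_width": finger opening in m; "gripper_force": force on a finger pad.
Only numpy, scipy, OpenCV 4.12 (cv2) and the standard library are available. Lean on these libraries where they do the work, as an engineer would, in place of code of your own. Each camera call takes 0.05 s, during which the arm holds its last target. There are 200 camera calls.

## Task

The aluminium scale disc of the circular slide rule is standing proud on its spindle, out of register. With a fingertip, push its brass stud sideways to turn the disc until the notch in its rim is over the pin on the turntable, then press the black hub down until the disc is fully home with the pin standing in the notch. Only push and press: do not pinch the stud or lift the disc, and leave the other things where they are.

Things in the scene. Friction and masses are not known exactly. Their poses are not given: they have to be found in the camera images.
- turntable: Black bakelite turntable: round platter 330 mm across, its top 38 mm above the counter, on a fixed foot. Origin on the turntable's axis at counter level, z up; its x axis points outwards over the register pin. The platter's brake is on: only 1.5 N m or more shifts it. The scale disc sits over its middle; the weight and the compass lie on its margin, at least 100 mm from the axis
- pin_tip (a point): Top of the steel register pin, 6 mm in diameter with a domed top, standing on the platter 83 mm from the axis and 9.5 mm tall (top 47.5 mm above the counter). A brass plate with a red line (44 mm long, 16 mm wide) runs outwards from it past the disc's rim and shows where it is when the disc covers it. While the disc stands proud the pin's top is 1.5 mm below the disc
- notch (a point): Middle of the notch in the rim of the loose aluminium scale disc, half-way through its thickness, 83 mm from the axis. Notch 12 mm wide there, 15 mm deep, open at the rim, red line beside it. Disc 180 mm across, 4 mm thick, underside 49 mm above the counter standing proud, 39 mm when home. It turns freely both ways on the spindle, with about 1 mm of side play, and stays where left (under 1.5 N at the stud turns it)
- stud_top (a point): Centre of the top of the brass turning stud on the disc: upright, 12 mm in diameter, 18 mm tall above the disc's face (top 71 mm above the counter while the disc stands proud), 68 mm from the axis on the side opposite the notch. Around it the disc's face is free from 46 mm (edge of the hub) to 90 mm (rim) from the axis
- hub_top (a point): Centre of the flat top of the disc's black bakelite hub: flat 50 mm across, sloping sides out to 92 mm across, 14 mm above the disc's face; top 67 mm above the counter while proud, 57 mm when home. Under it a collar (52 mm across) grips the spindle: about 7 N on the hub slides it down, and it stays. Off the notch the pin stops the rim after 1.5 mm and pressing on only tilts the disc; with the notch within 3 mm of the pin it goes home
- weight: Cast-iron weight painted olive, 44 mm in diameter, 47 mm tall, standing on the platter's outer margin; leave alone. Origin at the centre of its underside
- compass: Brass spring-bow compass 112 mm long lying on the platter's outer margin, about 10 mm high; leave alone. Origin under its middle, x along its length
- set_square: Smoked acrylic set square, legs 150 mm, 4 mm thick, flat on the counter; leave alone. Origin at its centroid
- stick_rule: White straight slide rule 290 x 46 x 13 mm on the counter; leave alone. Origin under its middle, x along its length
- clutch_pencil: Green clutch pencil 140 mm long, 9 mm thick, on the counter between the turntable and the open drawer; leave alone. Origin under its middle, x along its length
- eraser: White eraser in a blue sleeve, 50 x 22 x 12 mm, on the counter beyond the turntable; leave alone. Origin under its middle
- lead_pot: Amber glass pot with a black lid, 42 mm in diameter, 45 mm tall, on the counter beyond the turntable; leave alone. Origin at the centre of its underside

How it is judged:
By the outcome, as a careful person would: the job done as asked, in the order asked, and still so for the second after the job is handed in, with the robot touching nothing.
It also fails if it takes over 54 s, if anything falls off the work surface, if the arm or the gripper's body presses on something with over 40 N, if the wrist force passes 120 N, or if a joint passes its speed limit or range.

## Working session

There is one attempt and no reset: what is moved stays moved. The work goes in short steps, Python scripts to look and compute and a tool call to move; the robot and the scene stay as the last step left them, time stands still between calls to the robot, and variables do not carry over. Pictures are saved under pics/ and viewed, at most 10 in all, crops included, and the job is handed in when it is done.

Besides the shell and the picture viewer there is one more tool, called after ">>>" in YAML: its name, and indented under it one key for each argument. send_rows: Moves the arm, as the interface text tells. Its arguments: {"type":"object","properties":{"deltas":{"type":"array"},"squeeze":{"type":"number"}},"required":["deltas"]}

```bash
mkdir -p pics; cat > h.py <<'E'
import numpy as np, cv2
from rig import telemetry, optics, env
def grab(n):
    d=optics.get_image(n); R,_=cv2.Rodrigues(np.array(d['rvec'],float)); return d,R,np.array(d['tvec'],float).ravel(),np.array(d['K'])
def cloud(d,R,t,K):
    z=d['range_z']; v,u=np.mgrid[:z.shape[0],:z.shape[1]]
    c=np.stack([(u-K[0,2])/K[0,0]*z,(v-K[1,2])/K[1,1]*z,z],-1)
    return (c-t)@R
def onplane(u,v,h,R,t,K):
    r=R.T@np.linalg.inv(K)@np.array([u,v,1.]); c=-R.T@t; return c+r*(h-c[2])/r[2]
def save(n,im): cv2.imwrite('pics/'+n+'.png',im[...,::-1])
E
python3 - <<'E'
from h import *
for n in('top','scene'):
    d,R,t,K=grab(n); save(n+'0',d['image']); np.savez(n+'0.npz',**d); print(n,-R.T@t,K[0,0])
s=telemetry.observe();print({k:np.round(s[k],3) for k in s})
E
```

```text
top [ 0.3584701  -0.0436822   1.18037054] 483.01040810560147
scene [ 1.27714093 -0.16085725  0.75781351] 408.48738620621987
{'time_s': np.float64(0.1), 'q': array([-85.788,  21.837,  74.381,  -0.   ,  83.859, -12.337]), 'qvel': array([ 0.014, -0.131, -0.148,  0.028, -0.055, -0.099]), 'joint_efforts': array([ 5.0000e-03, -4.4922e+01, -2.3165e+01, -0.0000e+00,  4.0000e-03,
       -0.0000e+00]), 'position': array([ 0.157, -0.527,  0.256]), 'tool_rot': array([[ 0.959,  0.285, -0.   ],
       [ 0.285, -0.959,  0.001],
       [ 0.   , -0.001, -1.   ]]), 'ft_force': array([ 0.453, -0.145, -0.091]), 'wrist_torque': array([ 0.033, -0.024, -0.047]), 'gripper_force': np.float64(0.0), 'grip_width': np.float64(0.085)}
```

View pics/top0.png

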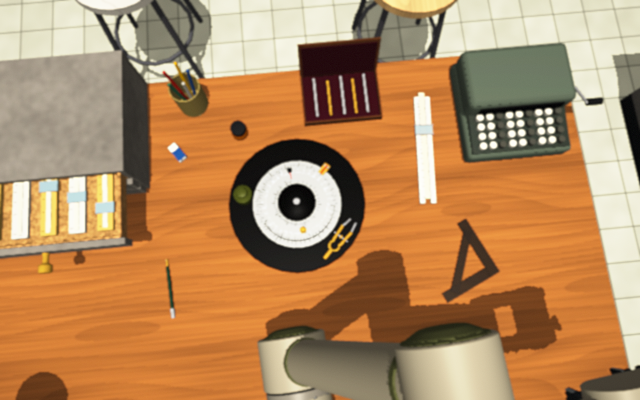

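View pics/scene0.png

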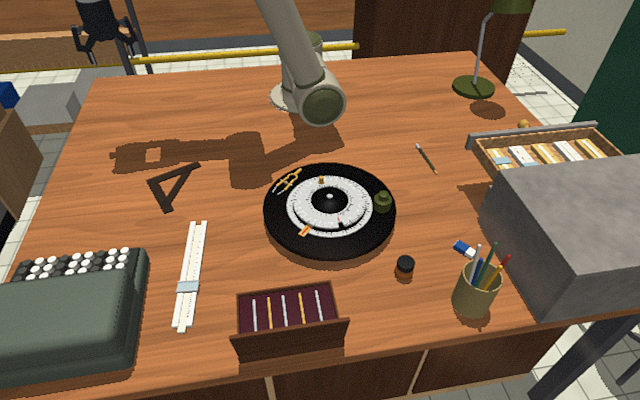

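Top view: disc hub at (297,202), notch with red line at (290,170), brass plate at (325,168), stud at (303,230), compass at (340,240), weight at (242,194). Now zoom in and measure.

```bash
python3 - <<'E'
from h import *
d=dict(np.load('top0.npz')); R,_=cv2.Rodrigues(d['rvec']);t=d['tvec'].ravel();K=d['K']
P=cloud(d,R,t,K); im=d['image']
save('topz',cv2.resize(im[135:275,225:370],None,fx=5,fy=4.28*5/4.28,interpolation=cv2.INTER_CUBIC)[:600*2][:700])if 0 else save('topz',cv2.resize(im[137:275,228:368],None,fx=4.3,fy=4.3,interpolation=cv2.INTER_CUBIC))
hsv=cv2.cvtColor(im,cv2.COLOR_RGB2HSV)
# platter: z between .03 and .045
near=np.hypot(P[...,0]-onplane(297,204,.04,R,t,K)[0],P[...,1]-onplane(297,204,.04,R,t,K)[1])<.2
def rep(n,m):
    n_,l,s,c=cv2.connectedComponentsWithStats(m.astype(np.uint8))
    for i in range(1,n_):
        if s[i,4]>3:
            q=P[l==i]; print(n,c[i].round(1),s[i,4],np.median(q,0).round(4),q[:,2].max().round(4))
m=near&(P[...,2]>.03)&(P[...,2]<.1)
cs,_=cv2.findContours(m.astype(np.uint8),0,2); e=cv2.fitEllipse(max(cs,key=cv2.contourArea)); print('platter',e,onplane(*e[0],.038,R,t,K))
w=near&(P[...,2]>.046)&(P[...,2]<.09); cs,_=cv2.findContours(w.astype(np.uint8),0,2); 
c=max(cs,key=cv2.contourArea);e=cv2.fitEllipse(c);print('disc',e,onplane(*e[0],.053,R,t,K))
w=near&(hsv[...,1]<60)&(hsv[...,2]>150);cs,_=cv2.findContours(cv2.morphologyEx(w.astype(np.uint8),3,np.ones((3,3))),0,2);c=cv2.convexHull(max(cs,key=cv2.contourArea));e=cv2.fitEllipse(c);print('discimg',e,onplane(*e[0],.053,R,t,K))
rep('brass',near&(hsv[...,1]>120)&(hsv[...,0]>10)&(hsv[...,0]<30)&(hsv[...,2]>120)&(P[...,2]>.03))
rep('red',near&(hsv[...,1]>100)&((hsv[...,0]<8)|(hsv[...,0]>170))&(P[...,2]>.03))
print('disc z',np.median(P[w][:,2]))
rep('weight',near&(P[...,2]>.075))
E
```

```text
platter ((296.0967102050781, 205.3699951171875), (132.90725708007812, 135.60939025878906), 75.72032165527344) [ 0.57620417 -0.01262335  0.038     ]
disc ((295.933349609375, 203.1907196044922), (72.46903228759766, 75.42959594726562), 76.97126770019531) [ 0.57862943 -0.01309882  0.053     ]
discimg ((296.5666809082031, 203.88124084472656), (86.8421630859375, 88.53697967529297), 75.56355285644531) [ 0.57682239 -0.01445228  0.053     ]
brass [260.5 149. ] 4 [0.7256 0.0626 0.0375] 0.039
brass [251. 156.] 7 [0.7085 0.0866 0.0377] 0.0417
brass [242.2 165.5] 10 [0.6871 0.1103 0.038 ] 0.0422
brass [324.2 167.9] 73 [ 0.6618 -0.0886  0.0403] 0.046
brass [233.8 180. ] 11 [0.6537 0.1326 0.0373] 0.0438
brass [230.3 189.5] 6 [0.6308 0.1435 0.0368] 0.0401
brass [229. 197.] 5 [0.6126 0.1471 0.037 ] 0.0373
brass [228.  205.5] 6 [0.5915 0.1505 0.0366] 0.0394
brass [229. 214.] 9 [0.5709 0.1496 0.0364] 0.0377
brass [232.2 227.5] 16 [0.5379 0.1434 0.0359] 0.045
brass [336.3 242.2] 257 [ 0.4784 -0.1002  0.0439] 0.0502
brass [302.7 229.5] 26 [ 0.5125 -0.0239  0.0692] 0.0729
brass [340.7 236.3] 9 [ 0.4911 -0.1118  0.0458] 0.0489
brass [253.4 255. ] 56 [0.4695 0.1048 0.0366] 0.0438
brass [347.5 248.5] 6 [ 0.4618 -0.1249  0.0351] 0.0394
brass [282.5 270.8] 8 [0.4238 0.0327 0.0364] 0.0402
brass [292. 272.] 5 [0.4194 0.0107 0.0355] 0.04
disc z 0.05090469031385707
weight [240.6 192.4] 83 [0.6106 0.1115 0.0833] 0.0871
```

View pics/topz.png

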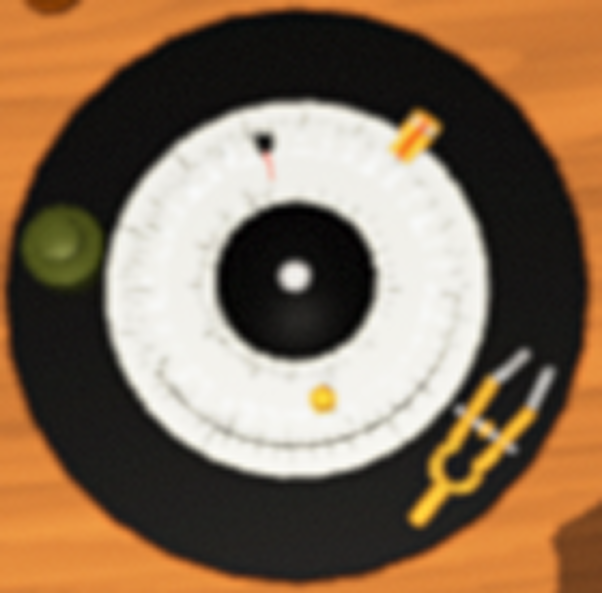

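```bash
cat >> h.py <<'E'
def plan(R0,p0,wps,step=.06,da=.18):
    """wps: (xyz, yaw of tool x in deg); tool down. rows in tool axes, as they stand before the row"""
    p=np.array(p0,float); yaw=np.degrees(np.arctan2(R0[1,0],R0[0,0])); out=[]
    for q,y in wps:
        q=np.array(q,float); dy=np.radians(y-yaw); n=int(max(np.ceil(np.linalg.norm(q-p)/step),np.ceil(abs(dy)/da),1))
        for i in range(n):
            a=np.radians(yaw); c,s=np.cos(a),np.sin(a); d=(q-p)/n
            out.append([round(c*d[0]+s*d[1],4),round(s*d[0]-c*d[1],4),round(-d[2],4),0,0,round(-dy/n,4),-1]); yaw+=np.degrees(dy)/n
        p=q
    return out
E
python3 - <<'E'
from h import *
d=dict(np.load('top0.npz')); R,_=cv2.Rodrigues(d['rvec']);t=d['tvec'].ravel();K=d['K']
f=lambda u,v,h:onplane(u/4.3+228-.4,v/4.3+137-.4,h,R,t,K)[:2]
print('spindle',f(295,276,.067),'hubring',f(297,280,.053))
C=np.array([.5765,-.0135])
for n,u,v,h in(('notch',264,143,.051),('nline',272,178,.053),('pl out',431,117,.039),('pl in',402,155,.039),('redout',428,122,.039),('redin',406,153,.039),('stud',322,399,.071)):
    q=f(u,v,h)-C; print(n,q.round(4),np.hypot(*q).round(4),np.degrees(np.arctan2(q[1],q[0])).round(1))
s=telemetry.observe()
a=np.radians(189); S=C+.068*np.array([np.cos(a),np.sin(a)]); tang=np.array([np.sin(a),-np.cos(a)])
q=S-tang*.030; print('stud',S,'pre',q)
for r in plan(s['tool_rot'],s['position'],[((*q,.18),99),((*q,.11),99)]): print(r)
E
```

```text
spindle [ 0.58156412 -0.01460818] hubring [ 0.5820184  -0.01514883]
notch [0.0858 0.0101] 0.0864 6.7
nline [0.0647 0.0072] 0.0651 6.4
pl out [ 0.0952 -0.0854] 0.1279 -41.9
pl in [ 0.0746 -0.0668] 0.1001 -41.9
redout [ 0.0924 -0.0834] 0.1245 -42.1
redin [ 0.0755 -0.0692] 0.1024 -42.5
stud [-0.0643 -0.0098] 0.065 -171.3
stud [ 0.50933719 -0.02413754] pre [ 0.51403023 -0.05376819]
[np.float64(0.0477), np.float64(-0.0352), np.float64(0.0076), 0, 0, np.float64(-0.1439), -1]
[np.float64(0.0523), np.float64(-0.028), np.float64(0.0076), 0, 0, np.float64(-0.1439), -1]
[np.float64(0.0558), np.float64(-0.0202), np.float64(0.0076), 0, 0, np.float64(-0.1439), -1]
[np.float64(0.0581), np.float64(-0.012), np.float64(0.0076), 0, 0, np.float64(-0.1439), -1]
[np.float64(0.0592), np.float64(-0.0035), np.float64(0.0076), 0, 0, np.float64(-0.1439), -1]
[np.float64(0.0591), np.float64(0.005), np.float64(0.0076), 0, 0, np.float64(-0.1439), -1]
[np.float64(0.0578), np.float64(0.0134), np.float64(0.0076), 0, 0, np.float64(-0.1439), -1]
[np.float64(0.0552), np.float64(0.0216), np.float64(0.0076), 0, 0, np.float64(-0.1439), -1]
[np.float64(0.0516), np.float64(0.0293), np.float64(0.0076), 0, 0, np.float64(-0.1439), -1]
[np.float64(0.0468), np.float64(0.0364), np.float64(0.0076), 0, 0, np.float64(-0.1439), -1]
[np.float64(0.0), np.float64(0.0), np.float64(0.035), 0, 0, np.float64(-0.0), -1]
[np.float64(0.0), np.float64(0.0), np.float64(0.035), 0, 0, np.float64(-0.0), -1]
```

>>> send_rows:
  deltas:
    - [[0.0477,-0.0352,0.0076,0,0,-0.144,-1],[0.0523,-0.028,0.0076,0,0,-0.144,-1],[0.0558,-0.0202,0.0076,0,0,-0.144,-1],[0.0581,-0.012,0.0076,0,0,-0.144,-1],[0.0592,-0.0035,0.0076,0,0,-0.144,-1],[0.0591,0.005,0.0076,0,0,-0.144,-1],[0.0578,0.0134,0.0076,0,0,-0.144,-1],[0.0552,0.0216,0.0076,0,0,-0.144,-1],[0.0516,0.0293,0.0076,0,0,-0.144,-1],[0.0468,0.0364,0.0076,0,0,-0.144,-1],[0,0,0,0,0,0,-1],[0,0,0,0,0,0,-1]]

```text
time_s: 1.6
position: [0.5136, -0.0539, 0.1801]
tool_rot: [[-0.157, 0.988, -0.001], [0.988, 0.157, -0.0], [0.0, -0.001, -1.0]]
ft_force: [0.2, -0.9, -0.7]
grip_width: -0.0002
gripper_force: 0.0
```

>>> send_rows:
  deltas:
    - [[0,0.0026,0.046,0,0,0,-1],[0,0,0.03,0,0,0,-1],[0,0,0.015,0,0,0,-1],[0,0,0.005,0,0,0,-1],[0,0,0,0,0,0,-1]]

```text
time_s: 2.22
position: [0.5164, -0.0542, 0.0847]
tool_rot: [[-0.156, 0.988, 0.0], [0.988, 0.156, -0.0], [-0.0, 0.0, -1.0]]
ft_force: [0.1, 0.3, 0.3]
grip_width: 0.0001
gripper_force: 0.0
```

```bash
python3 - <<'E'
from h import *
d,R,t,K=grab('scene'); a=cv2.resize(d['image'][135:265,250:410],None,fx=4,fy=4,interpolation=cv2.INTER_CUBIC); save('s1',a)
C=np.array([.5795,-.0143]);s=telemetry.observe();p=s['position'];print(p,s['ft_force'])
W=[]
for th in np.arange(187.6-9,133+4,-5):
    a=np.radians(th);q=C+.068*np.array([np.cos(a),np.sin(a)])-.017*np.array([np.sin(a),-np.cos(a)]);W.append(((*q,p[2]),th-90));print(th,q.round(4))
for r in plan(s['tool_rot'],p,W): print([float(x) for x in r])
E
```

```text
[ 0.51662963 -0.05402979  0.08502899] [-0.46709837 -0.16491878  1.76610095]
178.6 [ 0.5111 -0.0296]
173.6 [ 0.51   -0.0236]
168.6 [ 0.5095 -0.0175]
163.6 [ 0.5095 -0.0114]
158.6 [ 0.51   -0.0053]
153.6 [0.511  0.0007]
148.6 [0.5126 0.0066]
143.6 [0.5147 0.0124]
138.6 [0.5173 0.0179]
[0.0125, -0.0008, -0.0, 0.0, 0.0, 0.0907, -1.0]
[0.0124, -0.0019, -0.0, 0.0, 0.0, 0.0907, -1.0]
[0.006, -0.0012, -0.0, 0.0, 0.0, 0.0873, -1.0]
[0.006, -0.0012, -0.0, 0.0, 0.0, 0.0873, -1.0]
[0.006, -0.0012, -0.0, 0.0, 0.0, 0.0873, -1.0]
[0.006, -0.0012, -0.0, 0.0, 0.0, 0.0873, -1.0]
[0.006, -0.0012, -0.0, 0.0, 0.0, 0.0873, -1.0]
[0.006, -0.0012, -0.0, 0.0, 0.0, 0.0873, -1.0]
[0.006, -0.0012, -0.0, 0.0, 0.0, 0.0873, -1.0]
[0.006, -0.0012, -0.0, 0.0, 0.0, 0.0873, -1.0]
```

View pics/s1.png

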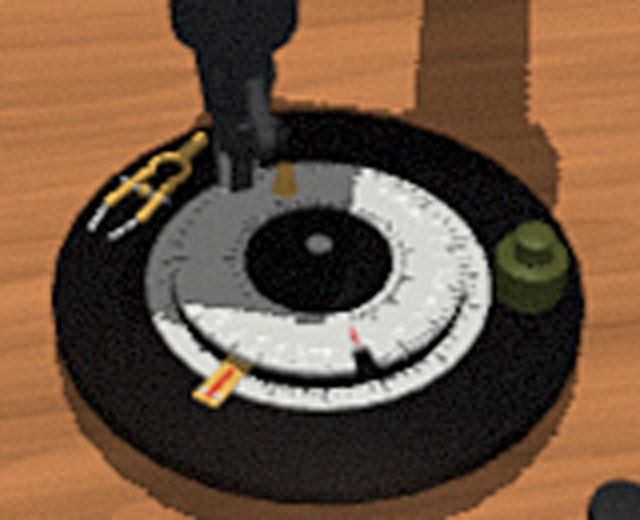

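The finger (240,180) stands beside the stud (287,180), with a gap between them. The notch is at (362,362) and the plate at (222,382). Next, the push.

>>> send_rows:
  deltas:
    - [[0.0062,-0.0004,0,0,0,0.045,-1],[0.0062,-0.0004,0,0,0,0.045,-1],[0.0062,-0.001,0,0,0,0.045,-1],[0.0062,-0.001,0,0,0,0.045,-1],[0.003,-0.0006,0,0,0,0.044,-1],[0.003,-0.0006,0,0,0,0.044,-1],[0.003,-0.0006,0,0,0,0.044,-1],[0.003,-0.0006,0,0,0,0.044,-1],[0.003,-0.0006,0,0,0,0.044,-1],[0.003,-0.0006,0,0,0,0.044,-1]]

```text
time_s: 3.52
position: [0.5105, -0.0109, 0.0852]
tool_rot: [[0.284, 0.959, 0.001], [0.959, -0.284, -0.001], [-0.0, 0.002, -1.0]]
ft_force: [-0.1, -1.2, -0.1]
grip_width: -0.0002
gripper_force: 0.4
```

>>> send_rows:
  deltas:
    - [[0.003,-0.0006,0,0,0,0.044,-1],[0.003,-0.0006,0,0,0,0.044,-1],[0.003,-0.0006,0,0,0,0.044,-1],[0.003,-0.0006,0,0,0,0.044,-1],[0.003,-0.0006,0,0,0,0.044,-1],[0.003,-0.0006,0,0,0,0.044,-1],[0,0,0,0,0,0,-1]]

```text
time_s: 4.4
position: [0.5142, 0.0072, 0.0851]
tool_rot: [[0.522, 0.853, 0.001], [0.853, -0.522, -0.0], [0.0, 0.001, -1.0]]
ft_force: [0.1, -0.5, 0.5]
grip_width: -0.0
gripper_force: 0.0
```

```bash
python3 - <<'E'
from h import *
d,R,t,K=grab('scene'); a=cv2.resize(d['image'][135:265,250:410],None,fx=4,fy=4,interpolation=cv2.INTER_CUBIC); save('s2',a)
s=telemetry.observe();print(s['time_s'],s['position'],s['ft_force'],np.degrees(np.arctan2(s['tool_rot'][1][0],s['tool_rot'][0][0])))
d,R,t,K=grab('top'); P=cloud(d,R,t,K); im=d['image']; hsv=cv2.cvtColor(im,cv2.COLOR_RGB2HSV)
m=(hsv[...,1]>120)&(hsv[...,0]>10)&(hsv[...,0]<30)&(hsv[...,2]>60)&(P[...,2]>.055)&(P[...,2]<.08)
print(P[m].mean(0),m.sum())
E
```

```text
4.45 [0.51414294 0.00714874 0.08495238] [-0.62683903  0.28915264  0.29909687] 58.5325637977243
[0.86453469 0.16460587 0.06812817] 237
```

View pics/s2.png

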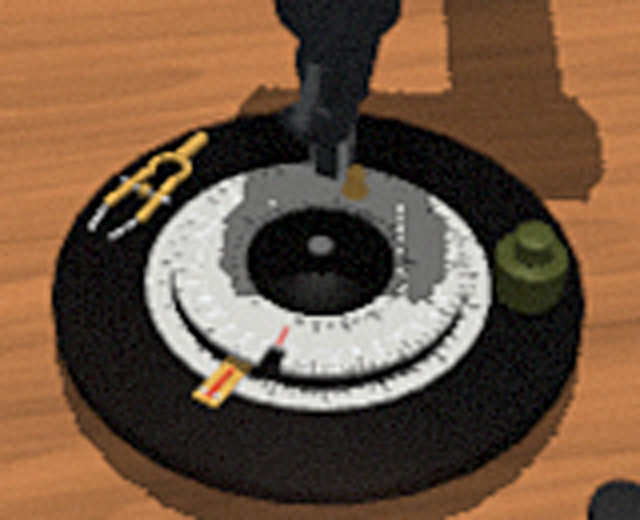

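The stud is following the finger: the notch is now at (272,358) and the plate's inner end at (238,365). I'll push on about 7.5°, then measure.

>>> send_rows:
  deltas:
    - [[0.003,-0.0006,0,0,0,0.044,-1],[0.003,-0.0006,0,0,0,0.044,-1],[0.003,-0.0006,0,0,0,0.044,-1],[0,0,0,0,0,0,-1],[0,0,0,0,0,0,-1]]

```text
time_s: 5.12
position: [0.5175, 0.0156, 0.0845]
tool_rot: [[0.63, 0.777, 0.0], [0.777, -0.63, -0.0], [0.0, 0.0, -1.0]]
ft_force: [-0.2, -0.0, -0.1]
grip_width: 0.0002
gripper_force: 0.0
```

```bash
python3 - <<'E'
from h import *
s=telemetry.observe();print(s['time_s'],s['position'],s['ft_force'],np.degrees(np.arctan2(s['tool_rot'][1][0],s['tool_rot'][0][0])))
C=np.array([.5795,-.0143])
for n in('scene','top'):
    d,R,t,K=grab(n); np.savez(n+'3.npz',**d)
    # rectified overhead patch at disc-face height, 0.25 mm/px, 100x75 mm around the notch/plate, image axis u=-y, v=-x
    us,vs=np.meshgrid(np.arange(360),np.arange(300)); X=.5795+.0143*0+.120-vs*.00035; Y=.0-us*.00035+.0
    out=[]
    for h in(.053,.040):
        Q=np.stack([X,Y,np.full_like(X,h)],-1).reshape(-1,3); px,_=cv2.projectPoints(Q,d['rvec'],d['tvec'],K,None); px=px.reshape(300,360,2).astype(np.float32)
        out.append(cv2.remap(d['image'],px,None,cv2.INTER_CUBIC))
    save('rect_'+n,np.hstack(out))
a,b=[cv2.imread(f'pics/rect_{n}.png') for n in('scene','top')]; cv2.imwrite('pics/rect.png',np.vstack([a,b]))
E
```

```text
5.125 [0.51750527 0.01559651 0.0844656 ] [-0.16340521 -0.01284706 -0.13024757] 50.976154481148534
```

View pics/rect.png

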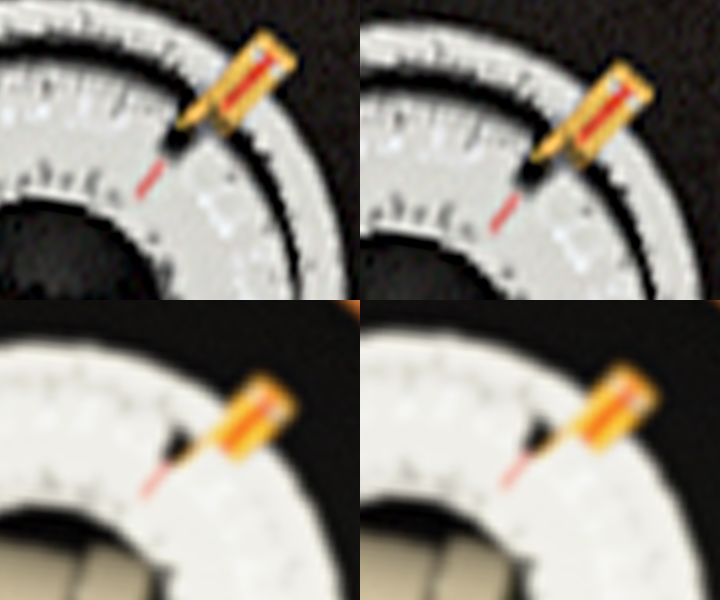

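The notch's red line is at (155,480) in the lower-left panel, and brass fills only the right half of the notch. It is still about 5–6° short, so I'll push 5° more.

>>> send_rows:
  deltas:
    - [[0.003,-0.0006,0,0,0,0.044,-1],[0.003,-0.0006,0,0,0,0.044,-1],[0,0,0,0,0,0,-1],[0,0,0,0,0,0,-1]]

```text
time_s: 5.72
position: [0.5204, 0.021, 0.0843]
tool_rot: [[0.695, 0.719, 0.0], [0.719, -0.695, -0.0], [0.0, 0.0, -1.0]]
ft_force: [-0.4, -0.1, 0.3]
grip_width: 0.0
gripper_force: 0.0
```

```bash
cat >> h.py <<'E'
def polar(C,h,n,d=None):
    """unwrap about C: rows = radius 40..135 mm (0.25 mm), columns = angle -65..-15 deg (0.1 deg)"""
    d=d or optics.get_image(n)
    a,r=np.meshgrid(np.radians(np.arange(-70,-10,.1)),np.arange(.04,.135,.0004))
    Q=np.stack([C[0]+r*np.cos(a),C[1]+r*np.sin(a),np.full_like(a,h)],-1).reshape(-1,3)
    px,_=cv2.projectPoints(Q,d['rvec'],d['tvec'],d['K'],None)
    return cv2.remap(d['image'],px.reshape(*a.shape,2).astype(np.float32),None,cv2.INTER_CUBIC)
def axis(d,R,t,K):
    """axis from the platter's white ring / disc rim seen at full height: fit circle to bright points"""
    pass
E
python3 - <<'E'
from h import *
s=telemetry.observe();print(s['time_s'],s['position'],s['ft_force'])
L=[]
for n in('scene','top'):
    d=optics.get_image(n); np.savez(n+'4.npz',**d)
    # hub circle: dark blob vs disc face; refine C per camera with rim of white outer ring / disc (sub-mm scan: radial-edge sharpness)
    best={}
    from scipy.optimize import minimize
    g=cv2.cvtColor(d['image'],cv2.COLOR_RGB2GRAY).astype(np.float32)
    a=np.radians(np.arange(-120,60,2)) if n=='top' else np.radians(np.arange(-60,100,2)); 
    def cost(c,rad=.046,h=.053):
        tot=0
        for dr,sg in((.004,1),(-.004,-1)):
            Q=np.stack([c[0]+(rad+dr)*np.cos(a),c[1]+(rad+dr)*np.sin(a),np.full_like(a,h)],-1)
            px=cv2.projectPoints(Q,d['rvec'],d['tvec'],d['K'],None)[0].reshape(1,-1,2).astype(np.float32)
            tot+=sg*cv2.remap(g,px,None,cv2.INTER_LINEAR).mean()
        return -tot
    r=minimize(cost,[.5795,-.0143],method='Nelder-Mead',options=dict(initial_simplex=[[.5755,-.0143],[.5815,-.0183],[.5815,-.0103]])); C=r.x; print(n,C,r.fun)
    L+= [np.hstack([polar(C,.053,n,d)[:,:400],polar(C,.040,n,d)[:,:400]])]
save('pol',np.vstack(L))
E
```

```text
5.725 [0.5204425  0.02099225 0.08434397] [-0.42341179 -0.07221031  0.28156455]
scene [ 0.58377956 -0.014094  ] -153.70245361328125
top [ 0.58284187 -0.01308545] -164.99716186523438
```

View pics/pol.png

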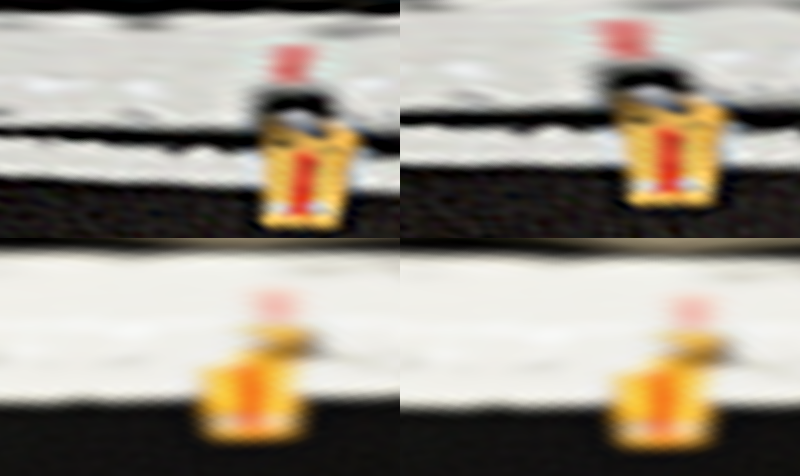

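```bash
python3 - <<'E'
from h import *
from scipy.optimize import minimize
for n in('scene','top'):
    d=dict(np.load(n+'0.npz')); g=cv2.GaussianBlur(cv2.cvtColor(d['image'],cv2.COLOR_RGB2GRAY),(3,3),0).astype(np.float32)
    a=np.radians(np.arange(0,360,2)); 
    for nm,rad,h,sg,w in(('hub',.046,.053,1,.003),('hubtop?',.025,.067,1,.003),('ring',.103,.0385,-1,.003),('platter',.165,.038,1,.004)):
        def cost(c):
            tot=0
            for dr,s in((w,sg),(-w,-sg)):
                r=c[2]+dr
                Q=np.stack([c[0]+r*np.cos(a),c[1]+r*np.sin(a),np.full_like(a,h)],-1)
                px=cv2.projectPoints(Q,d['rvec'],d['tvec'],d['K'],None)[0].reshape(1,-1,2).astype(np.float32)
                tot+=s*np.clip(cv2.remap(g,px,None,cv2.INTER_LINEAR),0,150).mean()
            return -tot
        b=min((minimize(cost,[x,y,rad],method='Nelder-Mead',options=dict(xatol=1e-5,initial_simplex=[[x,y,rad],[x+.003,y,rad],[x,y+.003,rad],[x,y,rad+.003]])) for x in(.576,.58,.584) for y in(-.016,-.012)),key=lambda r:r.fun)
        print(n,nm,b.x.round(4),round(b.fun,1))
E
```

```text
scene hub [ 0.5823 -0.0131  0.045 ] -123.0
scene hubtop? [ 0.5768 -0.009   0.0265] -36.3
scene ring [ 0.5833 -0.0132  0.1079] -121.5
scene platter [ 0.5888 -0.0144  0.1657] -77.4
top hub [ 0.5821 -0.0143  0.0425] -132.9
top hubtop? [ 0.5793 -0.0146  0.0419] -133.4
top ring [ 0.5816 -0.0142  0.1092] -117.2
top platter [ 0.581  -0.0144  0.1633] -106.3
```

```bash
cat >> h.py <<'E'
AX={'top':(.5817,-.0143),'scene':(.5828,-.0132)}
def redang(n,d):
    d=dict(d);R,_=cv2.Rodrigues(np.array(d['rvec'],float));t=np.array(d['tvec']).ravel();K=d['K']
    im=d['image'].astype(int); C=np.array(AX[n])
    red=np.clip(im[...,0]-im[...,1],0,None)
    res=[]
    for h,r0,r1,k in((.053,.05,.075,1),(.0395,.097,.127,2)):
        v,u=np.mgrid[:400,:640]; rr=np.stack([u,v,np.ones_like(u)],-1)@np.linalg.inv(K).T@R; c=-R.T@t
        Q=(c+rr*((h-c[2])/rr[...,2])[...,None])[...,:2]-C
        r=np.hypot(Q[...,0],Q[...,1]); a=np.degrees(np.arctan2(Q[...,1],Q[...,0]))
        ok=(r>r0)&(r<r1)&(a>-65)&(a<-15); 
        hs=cv2.cvtColor(d['image'],cv2.COLOR_RGB2HSV)
        w=np.where(ok&(red>15),red,0.) if k==1 else np.where(ok&(hs[...,1]>110)&(hs[...,2]>120),1.,0.)
        res.append(((w*a).sum()/w.sum(),(w*r).sum()/w.sum(),int((w>0).sum())))
    return np.round(res,4)
E
python3 - <<'E'
from h import *
for n in('scene','top'): print(n,redang(n,np.load(n+'4.npz')),redang(n,np.load(n+'3.npz')))
E
```

```text
scene [[-40.9646   0.0668  12.    ]
 [-42.7535   0.1101  49.    ]] [[-35.9853   0.0664  13.    ]
 [-42.715    0.1103  50.    ]]
top [[-4.09703e+01  6.80000e-02  1.20000e+01]
 [-4.29754e+01  1.10700e-01  7.10000e+01]] [[-3.61171e+01  6.80000e-02  1.60000e+01]
 [-4.28967e+01  1.10800e-01  7.10000e+01]]
```

Both cameras agree: notch at −41.0°, pin at −42.9°. I'll push 1.9° more, then back off and raise.

>>> send_rows:
  deltas:
    - [[0.0012,-0.0002,0,0,0,0.016,-1],[0.0011,-0.0002,0,0,0,0.017,-1],[0,0,0,0,0,0,-1],[0,0,0,0,0,0,-1],[-0.005,0,0,0,0,0,-1],[-0.01,0,0,0,0,0,-1],[0,0,-0.02,0,0,0,-1],[0,0,-0.04,0,0,0,-1],[0,0,0,0,0,0,-1]]

```text
time_s: 6.95
position: [0.5117, 0.012, 0.1467]
tool_rot: [[0.72, 0.694, 0.005], [0.694, -0.72, -0.001], [0.003, 0.004, -1.0]]
ft_force: [0.0, 0.3, 0.0]
grip_width: 0.0001
gripper_force: 0.0
```

```bash
python3 - <<'E'
from h import *
for n in('scene','top'):
    d=optics.get_image(n); print(n,redang(n,d))
s=telemetry.observe(); p=s['position']; Rt=np.array(s['tool_rot']); print(s['time_s'],p,s['ft_force'],Rt[:,0]); print('to hub in tool axes',Rt.T@(np.array([.582,-.014,p[2]])-p))
E
```

```text
scene [[-42.6832   0.067   12.    ]
 [-42.7535   0.1101  49.    ]]
top [[-4.25549e+01  6.75000e-02  1.50000e+01]
 [-4.29489e+01  1.10900e-01  7.00000e+01]]
7.05 [0.51049575 0.0123474  0.14412113] [ 0.19100764 -0.33991335 -0.69254092] [ 7.19641595e-01  6.94345716e-01 -3.95860452e-05]
to hub in tool axes [ 3.31632290e-02  6.86093489e-02 -7.82067645e-08]
```

Aligned to within 0.4°. Next, move over the hub, above its centre.

>>> send_rows:
  deltas:
    - [[0.0166,0.0343,0,0,0,0,-1],[0.0166,0.0343,0,0,0,0,-1],[0,0,0.03,0,0,0,-1],[0,0,0.014,0,0,0,-1],[0,0,0,0,0,0,-1]]

```text
time_s: 7.68
position: [0.5816, -0.0135, 0.099]
tool_rot: [[0.719, 0.695, -0.003], [0.695, -0.719, 0.001], [-0.002, -0.003, -1.0]]
ft_force: [-0.7, 0.2, -0.2]
grip_width: 0.0001
gripper_force: 0.0
```

>>> send_rows:
  deltas:
    - [[0,0,0.003,0,0,0,-1],[0,0,0.003,0,0,0,-1],[0,0,0.002,0,0,0,-1],[0,0,0.0015,0,0,0,-1],[0,0,0.0015,0,0,0,-1],[0,0,0,0,0,0,-1]]

```text
time_s: 8.43
position: [0.5826, -0.0137, 0.09]
tool_rot: [[0.719, 0.695, 0.001], [0.695, -0.719, -0.0], [0.0, 0.001, -1.0]]
ft_force: [-1.9, 0.5, 5.3]
grip_width: -0.0005
gripper_force: 2.5
```

>>> send_rows:
  deltas:
    - [[0,0,0.001,0,0,0,-1],[0,0,0.001,0,0,0,-1],[0,0,0.001,0,0,0,-1],[0,0,0.001,0,0,0,-1],[0,0,0,0,0,0,-1]]

```text
time_s: 9.05
position: [0.5826, -0.0137, 0.0862]
tool_rot: [[0.719, 0.695, 0.001], [0.695, -0.719, -0.0], [0.0, 0.001, -1.0]]
ft_force: [-2.1, 0.4, 6.3]
grip_width: -0.0004
gripper_force: 3.2
```

>>> send_rows:
  deltas:
    - [[0,0,0.001,0,0,0,-1],[0,0,0.001,0,0,0,-1],[0,0,0.001,0,0,0,-1],[0,0,0,0,0,0,-1]]

```text
time_s: 9.55
position: [0.5826, -0.0137, 0.0832]
tool_rot: [[0.719, 0.695, 0.001], [0.695, -0.719, -0.0], [0.0, 0.001, -1.0]]
ft_force: [-2.5, 0.8, 7.1]
grip_width: 0.0
gripper_force: 3.3
```

>>> send_rows:
  deltas:
    - [[0,0,0.0007,0,0,0,-1],[0,0,0.0007,0,0,0,-1],[0,0,0.0005,0,0,0,-1],[0,0,0,0,0,0,-1]]

```text
time_s: 10.05
position: [0.5826, -0.0137, 0.0816]
tool_rot: [[0.719, 0.695, 0.001], [0.695, -0.719, -0.0], [0.0, 0.001, -1.0]]
ft_force: [-3.4, -0.4, 9.5]
grip_width: -0.0
gripper_force: 4.6
```

>>> send_rows:
  deltas:
    - [[0,0,0.0005,0,0,0,-1],[0,0,0,0,0,0,-1]]

```text
time_s: 10.3
position: [0.5826, -0.0137, 0.0815]
tool_rot: [[0.719, 0.695, 0.001], [0.695, -0.719, -0.0], [0.001, 0.001, -1.0]]
ft_force: [-4.5, 0.2, 12.5]
grip_width: -0.0002
gripper_force: 6.3
```

>>> send_rows:
  deltas:
    - [[0,0,0.0003,0,0,0,-1],[0,0,0,0,0,0,-1]]

```text
time_s: 10.55
position: [0.5826, -0.0137, 0.0814]
tool_rot: [[0.719, 0.695, 0.002], [0.695, -0.719, -0.001], [0.001, 0.001, -1.0]]
ft_force: [-5.1, 0.7, 13.7]
grip_width: 0.0003
gripper_force: 7.4
```

It has bottomed at z = 0.0814, with the force climbing and no further travel. Lift straight off, clear away and look.

>>> send_rows:
  deltas:
    - [[0,0,-0.005,0,0,0,-1],[0,0,-0.02,0,0,0,-1],[0,0,-0.05,0,0,0,-1],[0,0,-0.06,0,0,0,-1],[-0.04,-0.045,0,0,0,0,-1],[-0.04,-0.045,0,0,0,0,-1],[-0.04,-0.045,0,0,0,0,-1],[0,0,0,0,0,0,-1]]

```text
time_s: 11.55
position: [0.3987, 0.001, 0.2146]
tool_rot: [[0.72, 0.694, -0.002], [0.694, -0.72, 0.001], [-0.001, -0.002, -1.0]]
ft_force: [1.0, -0.7, 1.7]
grip_width: -0.0001
gripper_force: 0.0
```

```bash
python3 - <<'E'
from h import *
L=[]
for n,(r,c) in (('scene',(slice(135,265),slice(245,415))),('top',(slice(135,275),slice(225,370)))):
    d,R,t,K=grab(n); print(n,redang(n,d)); P=cloud(d,R,t,K); q=P-np.array([*AX[n],0]); rr=np.hypot(q[...,0],q[...,1]); an=np.degrees(np.arctan2(q[...,1],q[...,0]))
    print([np.round(np.median(P[(rr>.055)&(rr<.085)&(abs((an-A+180)%360-180)<20)&(P[...,2]<.06)][:,2]),4) for A in(-90,-43,0,50,100,180)],'hub',np.median(P[rr<.02][:,2]))
    L.append(cv2.resize(d['image'][r,c],(400,int(400*(r.stop-r.start)/(c.stop-c.start))),interpolation=cv2.INTER_CUBIC))
h=max(x.shape[0] for x in L); save('end',np.hstack([np.pad(x,((0,h-x.shape[0]),(0,0),(0,0))) for x in L]))
print(telemetry.observe()['position'])
E
```

```text
scene [[-38.3316   0.0719   6.    ]
 [-42.7535   0.1101  49.    ]]
[np.float64(0.0432), np.float64(0.0431), np.float64(0.0432), np.float64(0.0431), np.float64(0.0434), np.float64(0.0435)] hub 0.057276804786284496
top [[-4.38442e+01  6.78000e-02  1.60000e+01]
 [-4.29489e+01  1.10900e-01  7.00000e+01]]
[np.float64(0.0424), np.float64(0.0422), np.float64(0.0428), np.float64(0.0422), np.float64(0.0426), np.float64(0.0422)] hub 0.05635780792120233
[ 4.02733992e-01 -4.96377597e-05  2.15177180e-01]
```

View pics/end.png

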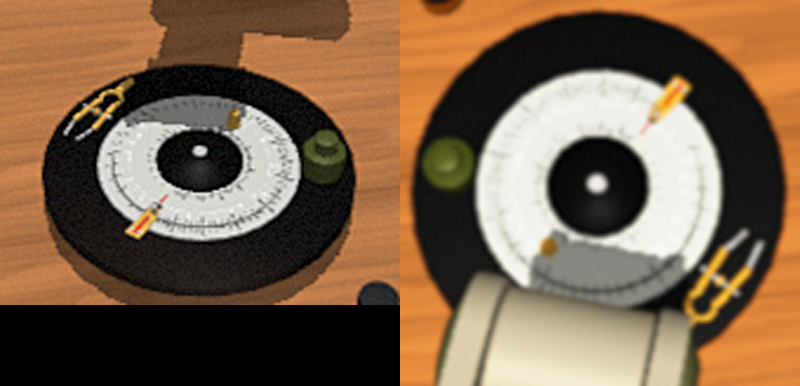

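The disc is level at 0.043 m all round and the hub top is at 0.057 m, so it is fully home. The notch line runs on from the plate's red line at (145,218) in the scene view, and the weight and compass have not moved. I'm handing it in.

```bash
python3 -c "
from rig import env
print(env.close_job())"
```

```text
the job is handed in; nothing more can be done
None
```

The disc was turned by pushing its stud until the notch lay over the pin, then pressed fully home on the hub; the job is handed in, with the arm clear and the weight and compass where they were.

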